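# Fit the stop pin of the bread-length stop

### The job

Take the thick stop pin (the one with the square head) out of the rack and fit it in the blind hole of the length-stop block: feel for the hole with the pin's foot, pressing only lightly, then press the pin straight in, firmly but without forcing it, until its collar sits down on the steel insert. Let go of it and leave the slim pin, the mug, the timer and the tin where they are.

Things in the scene. Friction and masses are not known exactly. Their poses are not given: they have to be found in the camera images.
- stop_pin: Steel pin to fit, 90 mm tall, 0.10 to 0.16 kg, upright in one of the rack's two holes. Origin: centre of its foot; z up along it. From the foot: round shank 16 mm thick, 34 mm long, foot edge rounded 1 mm; round collar 30 mm wide from 34 to 40 mm; square head from 40 to 90 mm. In the rack the collar lies on the rack's top, the foot 8 mm above the worktop.
- pin_head (a point): Middle of the stop pin's square head, 66 mm above its foot; head 24 x 24 mm, flats facing the pin's x and y axes: grasp here from above across the flats.
- slim_pin: The other pin in the rack, not to be used: 76 mm tall, slim shank 10 mm in diameter, 30 mm collar, thin neck and a round disc head 26 mm in diameter. Origin at its foot.
- rack: Fixed grey block 60 x 150 x 42 mm (x, y, z) that holds the two pins in two loose 19 mm holes, 45 mm either side of the middle along its y axis; which pin is in which varies. Origin at the centre of its underside.
- stop_block: Fixed white length stop: foot plate 150 x 130 mm, walled frame 120 x 122 mm, 43 mm high, and an aluminium fence 30 mm high behind it (81 mm along its x). Origin: centre of its underside, z up. A flat clamped steel insert, 72 x 72 mm, sits in its pocket; in the insert's centre is one vertical blind hole. Pin fully home: its foot is 11 mm above this origin.
- pocket (a point): Middle of the block's pocket at the height of the insert's top face, 45 mm above the block's origin. The insert, and so its hole, is set up to 5 mm off this point along each of the block's x and y axes, differently each time, and is not measured: feel for the hole. Insert and block stay put under the pin; contact on them is stiff.
- pocket_floor (a point): Point 34 mm below the pocket point, where the foot of the fully home pin stands. The hole is 18 mm wide with no chamfer, free for its first 18 mm; below lies a black friction plug that the foot must push down with about 8 N and that stays where pushed. Press with 5 to 20 N; over 50 N between pin and block is too much.
- mug: Small white mug with a handle, 62 x 88 x 50 mm, a bystander. Origin at its underside.
- timer: White square kitchen timer, 66 x 66 x 20 mm, a bystander. Origin at its underside.
- olive_tin: Closed food tin, 76 mm in diameter, 58 mm high, a bystander. Origin at its underside.
Mind the look-alikes: they are no part of the job. Leave any red look-alike of the stop_pin alone.

How it is judged (in metres and radians):
On the way, in this order (a step that is already met when the one before it is completed fails the run):
1. the stop pin is lifted clear of the rack (height (world z) of stop_pin above 0.05 m), for 0.1 s.
2. the stop pin's foot has found the hole: at least 6 mm below the insert's face, upright (z of stop_pin in the frame of stop_block below 0.039 m and horizontal distance between stop_pin and stop_block below 0.01 m and angle between the z axis of stop_pin and the z axis of stop_block, either way round below 0.15 rad), for 0.1 s.
At the end, for the whole second after the job is handed in: The stop pin stands upright (within 0.08 rad) in the hole of the stop block's insert, pressed home: its foot is no more than 13 mm above the block's origin (collar within 2 mm of the insert's face), within 10 mm of the block's middle, at rest (z of stop_pin in the frame of stop_block below 0.013 m and horizontal distance between stop_pin and stop_block below 0.01 m and angle between the z axis of stop_pin and the z axis of stop_block, either way round below 0.08 rad and linear speed of stop_pin below 0.01 m/s); the robot touches nothing.
It fails at once if the stop pin is forced against the stop block with more than 50 N (contact force between stop_pin and stop_block above 50 N).
It fails at once if the slim pin is moved by more than 30 mm (distance of slim_pin from where it was at the start of the episode above 0.03 m).
It fails at once if the mug, the timer or the tin is moved by more than 30 mm (distance of any of mug, timer, olive_tin from where it was at the start of the episode above 0.03 m).
It also fails if it takes over 72 s, if anything falls off the work surface, if the arm or the gripper's body presses on something with over 40 N, if the wrist force passes 120 N, or if a joint passes its speed limit or range.

### The arm

A 6-joint arm with a two-finger parallel gripper is mounted at the origin on a cart in front of the work surface, level with it; the furniture and walls round the work are solid. World frame = base frame: x ahead of the robot, y to its left, z up, the work surface at z = 0. Lengths are in m, angles in degrees, forces in N, time in s.
With the tool pointing down it reaches from about 0.35 to 0.875 m from the base axis. Payload 4.2 kg.
Tool frame: the origin (TCP) lies on the centre line of the jaws, within the pads' length; the fingertips stand 25 mm ahead of it and the grasp point (between the pads) lies 6 mm ahead of it; z points along the fingers, y is the line along which they close (so a half turn about z gives the same grasp; the last joint's range is limited). The gripper opens to 87 mm and grips with 3 to 60 N. Pads are 19 mm wide; open, the fingers measure 117 mm over their backs; the gripper's body (75 mm by 190 mm) begins 51 mm behind the grasp point.
Start: joints at [79.905, 22.042, 0.453, 0, -68.411, -14.817], TCP at [0.263, 0.567, 0.248] pointing down, gripper open.
Joint ranges: [-179.83, 179.83], [-69.29, 118.12], [-61.27, 80.66], [-181.25, 117.63], [-171.15, -9.14], [-177.46, 177.46]. Speed limits (degrees/s): [159.86, 159.86, 180, 180, 180, 180].

### API

Orientations are given as a 3x3 rotation matrix whose columns are the frame's x, y, z axes.
In Python, from station import r gives the robot as it stands.
- The arm moves only by the tool move_arm, never from a script. Its argument "series" is a list of rows, each an object with "grip": the opening, from 0 (shut) to 1 (fully open); "xyz": the shift along the tool's x, y, z in mm, a list of three; "angular": the turn, a rotation vector about the tool's x, y, z in rad, a list of three. A call has 1 to 10 rows; each row is the pose to reach, as a shift and turn from the pose commanded when the call began, along the tool's axes at that moment; what a row does not reach only later rows make up. A row lasts 1/10 s, in which the tool goes at most 50 mm and 8.59 degrees, less where a joint would pass 70% of its speed; a pose out of reach is approached as far as the arm can. A call with a gripper value outside its range is refused whole. The fingers move at their own pace and stop on an object; the grip force is fixed at half the most. Time passes only in rows, so rows that repeat a pose let the fingers close. It gives the time, the measured TCP pose, the force, the opening and the grip force at its end, in the units of the state.
- r.sense(): the state, without advancing time (a new reading comes with each control period).
- r.capture(name): name is "scene" or "top" or "wrist"; returns a dict with "img" (480x640x3 uint8, red, green, blue), "camera_matrix" (3x3 intrinsics, pixels), "rvec" (rotation vector, rad) and "tvec" (3), from world to camera coordinates, as OpenCV has them; the wrist camera has in their place "hand_eye" (4x4, takes a point from camera to tool coordinates, whose origin is the TCP and whose axes are the flange's). Camera axes: x right, y down, z forward; pixel columns grow to the right and rows downward; lengths in m; the calibration is good to about 2 mm. A picture is of the moment at which its call begins: read the wrist's pose just before it. There is no depth.
- r.finish_job(): hands the job in; it is judged then, once.
The state is a dict: "time_s": time; "joints": joint angles; "joint_velocities": joint speeds; "effort": joint torques, N m; "tcp_pos": TCP position; "ee_rot": TCP orientation; "wrist_force": force on the tool from outside, world axes, zero at the start; "moment": the same for the moment, N m; "gripper_width": opening from 0.0 (shut) to 1.0 (fully open); "gripper_force": force on a finger pad.
Only numpy, scipy, OpenCV 4.12 (cv2) and the standard library are available. Lean on these libraries where they do the work, as an engineer would, in place of code of your own. Each camera call takes 0.05 s, during which the arm holds its last target. There are 200 camera calls.

## Working session

There is one attempt and no reset: what is moved stays moved. The work goes in short steps, Python scripts to look and compute and a tool call to move; the robot and the scene stay as the last step left them, time stands still between calls to the robot, and variables do not carry over. Pictures are saved under pics/ and viewed, at most 10 in all, crops included, and the job is handed in when it is done.

Besides the shell and the picture viewer there is one more tool, called after "Emit:" as a command line: name --argument value ..., lists and objects as JSON in quotes. move_arm: Moves the arm, as the interface text tells. Its arguments: {"type":"object","properties":{"series":{"type":"array"}},"required":["series"]}

```bash
mkdir -p pics
cat > h.py <<'E'
import numpy as np, cv2, pickle
from station import r
def cap(n,f=None):
    s=r.sense(); c=r.capture(n)
    K=np.array(c["camera_matrix"],float)
    if "hand_eye" in c:
        T=np.eye(4);T[:3,:3]=np.array(s["ee_rot"]);T[:3,3]=s["tcp_pos"]; M=T@np.array(c["hand_eye"])
        R=M[:3,:3];o=M[:3,3]
    else:
        Rc=cv2.Rodrigues(np.array(c["rvec"],float))[0];R=Rc.T;o=-R@np.array(c["tvec"],float).ravel()
    if f: cv2.imwrite("pics/"+f+".png",c["img"][:,:,::-1]); pickle.dump((K,R,o),open("pics/"+f+".pkl","wb"))
    return c["img"],K,R,o
def ray(cam,u,v,z):
    K,R,o=cam; d=R@np.linalg.inv(K)@np.array([u,v,1.]); return o+d*(z-o[2])/d[2]
def proj(cam,p):
    K,R,o=cam; q=K@R.T@(np.array(p)-o); return q[:2]/q[2]
def load(f): return pickle.load(open("pics/"+f+".pkl","rb"))
E
python3 - <<'E'
from h import *
cap("scene","s0");cap("top","t0")
for f in("s0","t0"):print(load(f)[2],load(f)[1][:,2])
s=r.sense();print(s)
E
```

```text
[ 0.00779479 -0.57777457  0.63259268] [ 0.47039585  0.71605766 -0.51574138]
[0.33056841 0.20089653 1.23087243] [ 0.18307652  0.01586494 -0.98297065]
{'time_s': 0.1, 'joints': array([ 7.99041490e+01,  2.20852937e+01,  3.88532882e-01, -2.49549396e-02,
       -6.84124088e+01, -1.48173645e+01]), 'joint_velocities': array([ 0.02234624, -0.09177278,  0.15320016,  0.14735572, -0.02673787,
        0.06938274]), 'effort': array([-1.30061094e-04, -3.91691673e+01,  1.87935019e+01,  4.23189014e+00,
        1.34878670e-02, -7.11333746e-05]), 'tcp_pos': array([0.26304796, 0.5664089 , 0.2465874 ]), 'ee_rot': array([[ 9.06879234e-01, -4.21389983e-01, -7.32720461e-04],
       [-4.21390610e-01, -9.06877443e-01, -1.80483837e-03],
       [ 9.60531541e-05,  1.94553196e-03, -9.99998103e-01]]), 'wrist_force': array([ 0.23060908,  0.61810951, -0.30074067]), 'moment': array([0.02245069, 0.00803186, 0.02773881]), 'gripper_force': 0.0, 'gripper_width': 0.9987464042085876}
```

View pics/t0.png

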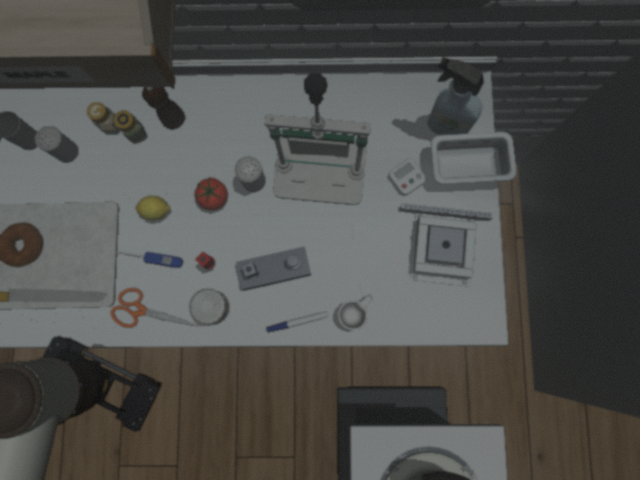

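View pics/s0.png

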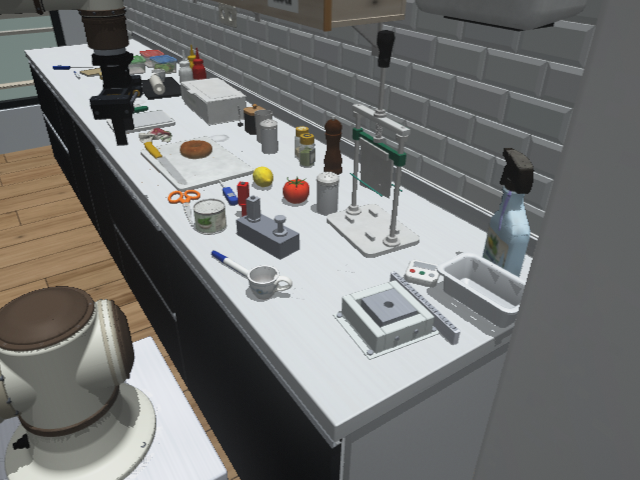

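The top view shows the rack at about (273,268), with a square head at (249,269) and a round disc head at (292,262). A red look-alike stands at (205,262). The block is at (445,246), with the insert's dark spot near (445,244). The square head in the rack fits the description; next I'll confirm it in a crop.

Run:
```python
from h import *
im=cv2.imread("pics/t0.png")
a=cv2.resize(im[220:320,190:330],None,fx=5,fy=5,interpolation=cv2.INTER_CUBIC)[:, :]
b=cv2.resize(im[200:290,395:500],None,fx=5,fy=5,interpolation=cv2.INTER_CUBIC)
cv2.imwrite("pics/c1.png",cv2.convertScaleAbs(a,alpha=1.6)); 
# insert mask
cam=load("t0"); g=cv2.cvtColor(im,cv2.COLOR_BGR2GRAY)
def rect(x0,x1,y0,y1,lo,hi,z,name):
    m=np.zeros_like(g); m[y0:y1,x0:x1]=cv2.inRange(g,lo,hi)[y0:y1,x0:x1]
    m=cv2.morphologyEx(m,cv2.MORPH_OPEN,np.ones((3,3)))
    c=max(cv2.findContours(m,0,2)[0],key=cv2.contourArea); rc=cv2.minAreaRect(c)
    P=np.array([ray(cam,*p,z) for p in cv2.boxPoints(rc)])
    e=np.diff(P[:3],axis=0)
    print(name,rc,P.mean(0),np.linalg.norm(e,axis=1),np.degrees(np.arctan2(e[:,1],e[:,0])))
print(g[245,400:490:3],g[268,225:320:3])
rect(415,480,215,285,40,115,.045,"insert")
rect(225,320,240,295,40,115,.042,"rack")
for n,u,v,z in(("head",249,269,.098),("disc",292,262,.084),("red",205,258,.09)):print(n,ray(cam,u,v,z))
```

```text
[125 123 123 121  83  62 109 124 118  62  96 100  99 100  72  48  47  94
  97  99  97  73 102 122 118 118 123 121 121 121] [125 123 125 118  84  82  90  76  60  92  65  84  87  82  86  85  84  85
  85  85  75  64  68  89  86  86  88  85 100 124 123 124]
insert ((442.04620361328125, 242.1307830810547), (60.40491485595703, 48.86968231201172), 7.125016689300537) [ 0.52731943 -0.04016292  0.045     ] [0.10572207 0.12803284] [ -8.91773122 -97.76897073]
rack ((271.9792175292969, 268.8145751953125), (32.52226257324219, 74.61563110351562), 77.59258270263672) [0.47275397 0.32040966 0.042     ] [0.15852934 0.06955139] [ -77.80807397 -167.7157602 ]
head [0.46576163 0.36131591 0.098     ]
disc [0.48130253 0.27539423 0.084     ]
red [0.4898377  0.45298289 0.09      ]
```

View pics/c1.png

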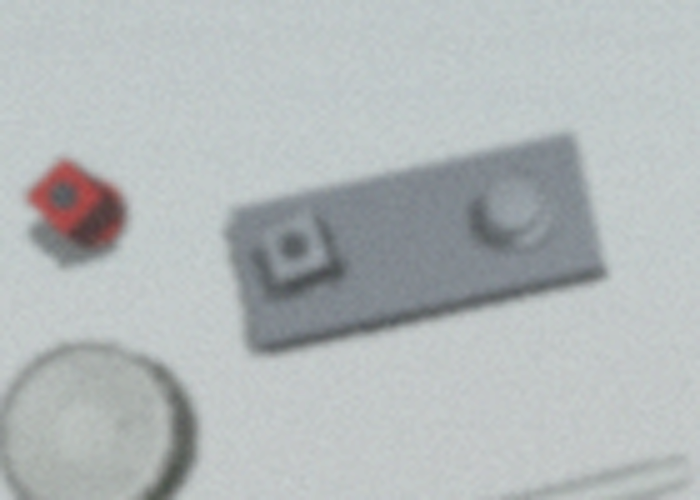

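The crop confirms it: a grey square head at crop (293,248), which is image (248.6,269.6). The round disc head is at crop (512,208), and the red look-alike at (68,195) gets left alone. Now I'll work out the move above it.

```bash
cat >> h.py <<'E'
from scipy.spatial.transform import Rotation as Ro
def go(p,yaw,rot0=None,p0=None):
    """shift(mm)/rotvec in tool axes to reach p, tool down with tool y at world angle yaw (deg, nearest half turn)"""
    s=r.sense();R=np.array(s["ee_rot"]);t=np.array(s["tcp_pos"])
    best=None
    for k in(0,180):
        a=np.radians(yaw+k);y=np.array([np.cos(a),np.sin(a),0]);z=np.array([0,0,-1.]);T=np.c_[np.cross(y,z),y,z]
        v=Ro.from_matrix(R.T@T).as_rotvec()
        if best is None or np.linalg.norm(v)<np.linalg.norm(best):best=v
    print("xyz",np.round(R.T@(np.array(p)-t)*1000,1),"ang",np.round(best,4))
E
python3 - <<'E'
from h import *
go([.466,.361,.26],-77.8)
go([.466,.361,.26],-167.8)
c=r.capture("wrist");print(np.round(c["hand_eye"],3),c["camera_matrix"])
E
```

```text
xyz [270.6 100.8 -13.2] ang [ 1.900e-03  5.000e-04 -6.479e-01]
xyz [270.6 100.8 -13.2] ang [ 0.0018 -0.001   0.9229]
[[ 0.    -0.968 -0.252  0.07 ]
 [ 1.     0.     0.001  0.001]
 [-0.001 -0.252  0.968 -0.139]
 [ 0.     0.     0.     1.   ]] [[345.11013886   0.         315.86716747]
 [  0.         345.11013886 234.94869098]
 [  0.           0.           1.        ]]
```

Emit:
move_arm --series '[{"grip": 1, "xyz": [45, 17, -13], "angular": [0.0019, 0.0005, -0.108]}, {"grip": 1, "xyz": [90, 34, -13], "angular": [0.0019, 0.0005, -0.216]}, {"grip": 1, "xyz": [135, 51, -13], "angular": [0.0019, 0.0005, -0.324]}, {"grip": 1, "xyz": [180, 68, -13], "angular": [0.0019, 0.0005, -0.432]}, {"grip": 1, "xyz": [225, 84, -13], "angular": [0.0019, 0.0005, -0.54]}, {"grip": 1, "xyz": [270.6, 100.8, -13], "angular": [0.0019, 0.0005, -0.648]}, {"grip": 1, "xyz": [270.6, 100.8, -13], "angular": [0.0019, 0.0005, -0.648]}, {"grip": 1, "xyz": [270.6, 100.8, -13], "angular": [0.0019, 0.0005, -0.648]}, {"grip": 1, "xyz": [270.6, 100.8, -13], "angular": [0.0019, 0.0005, -0.648]}]'

```text
time_s: 1.05
tcp_pos: [0.4657, 0.3619, 0.2603]
ee_rot: [[0.977, 0.212, 0.0], [0.212, -0.977, 0.002], [0.001, -0.002, -1.0]]
wrist_force: [0.1, -0.7, 0.7]
gripper_width: 0.998
gripper_force: 0.0
```

Run:
```python
from h import *
im,K,R,o=cap("wrist","w1")
s=r.sense();print(s["time_s"],s["tcp_pos"],s["ee_rot"].round(3).tolist())
print(proj((K,R,o),[.466,.361,.098]),proj((K,R,o),[.481,.275,.084]))
```

```text
1.1 [0.46548436 0.36222499 0.26035942] [[0.977, 0.213, 0.0], [0.213, -0.977, 0.002], [0.001, -0.002, -1.0]]
[315.12267865 225.04248683] [408.33712953 225.41118019]
```

View pics/w1.png

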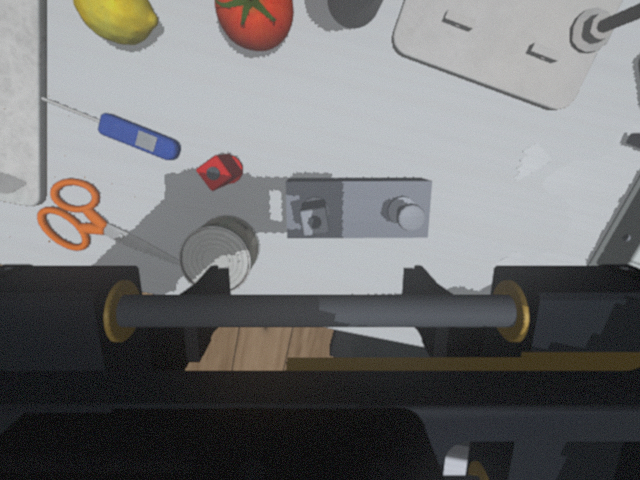

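The wrist view shows the square head at about (314,216), the disc at (408,212), the red look-alike at (220,172) and the tin at (215,255), near where the left finger will come down. I'll measure the head in a crop and check the clearance to the tin.

Run:
```python
from h import *
im=cv2.imread("pics/w1.png");cam=load("w1")
c=cv2.resize(im[185:245,280:360],None,fx=8,fy=8,interpolation=cv2.INTER_CUBIC)
cv2.imwrite("pics/c2.png",cv2.convertScaleAbs(c,alpha=1.5))
print("tin",ray(load("t0"),208,306,.058), "head",ray(cam,314,216,.098))
```

```text
tin [0.3941483  0.45050386 0.058     ] head [0.47384178 0.36371771 0.098     ]
```

View pics/c2.png

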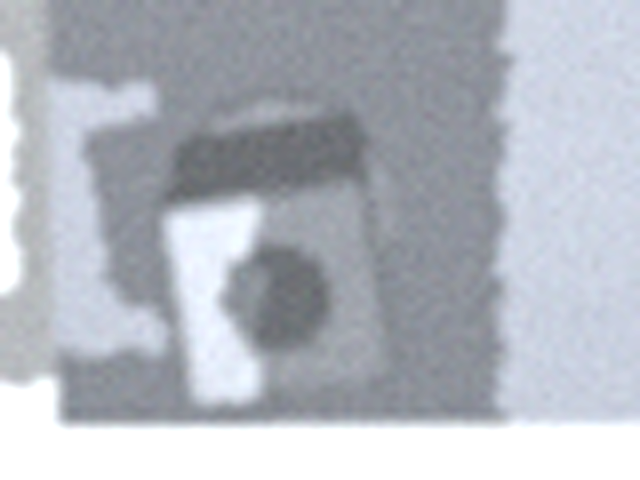

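The top face has crop corners (165,208), (352,180), (385,375) and (195,405), with its centre at image (314.3,221.5). It is turned about 8–9° from the jaws.

Run:
```python
from h import *
cam=load("w1")
P=np.array([ray(cam,280+u/8-.4,185+v/8-.4,.098) for u,v in((165,208),(352,180),(385,375),(195,405))])
e=np.diff(np.r_[P,P[:1]],axis=0);print(P.mean(0),np.linalg.norm(e,axis=1),np.degrees(np.arctan2(e[:,1],e[:,0])))
p=P.mean(0)
yaw=np.degrees(np.arctan2(e[0,1]-e[2,1],e[0,0]-e[2,0]));yb=np.degrees(np.arctan2(e[1,1]-e[3,1],e[1,0]-e[3,0]))+90
yw=(yaw+yb)/2;print(yaw,yb)
go([p[0],p[1],.08],yw)
```

```text
[0.46918775 0.36282087 0.098     ] [0.02089855 0.02250037 0.02165519 0.02273669] [ -69.12747528 -157.94853891  111.50542664   20.13573224]
-68.80539753320517 -68.91140772067064
xyz [  3.6   0.5 180.4] ang [-0.0015 -0.0008 -0.1547]
```

Emit:
move_arm --series '[{"grip": 0.6, "xyz": [3, 0.3, 40], "angular": [-0.0015, -0.0008, -0.1]}, {"grip": 0.6, "xyz": [3, 0.3, 70], "angular": [-0.0015, -0.0008, -0.155]}, {"grip": 0.6, "xyz": [3, 0.3, 100], "angular": [-0.0015, -0.0008, -0.155]}, {"grip": 0.6, "xyz": [3, 0.3, 120], "angular": [-0.0015, -0.0008, -0.155]}, {"grip": 0.6, "xyz": [3, 0.3, 140], "angular": [-0.0015, -0.0008, -0.155]}, {"grip": 0.6, "xyz": [3, 0.3, 160], "angular": [-0.0015, -0.0008, -0.155]}, {"grip": 0.6, "xyz": [3, 0.3, 172], "angular": [-0.0015, -0.0008, -0.155]}, {"grip": 0.6, "xyz": [3, 0.3, 180], "angular": [-0.0015, -0.0008, -0.155]}, {"grip": 0.6, "xyz": [3, 0.3, 180], "angular": [-0.0015, -0.0008, -0.155]}]'

```text
time_s: 2.0
tcp_pos: [0.4687, 0.3623, 0.0798]
ee_rot: [[0.933, 0.361, -0.001], [0.361, -0.933, -0.001], [-0.001, 0.001, -1.0]]
wrist_force: [-0.3, -0.6, -0.0]
gripper_width: 0.602
gripper_force: 0.0
```

Emit:
move_arm --series '[{"grip": 0, "xyz": [0, 0, 0], "angular": [0, 0, 0]}, {"grip": 0, "xyz": [0, 0, 0], "angular": [0, 0, 0]}, {"grip": 0, "xyz": [0, 0, 0], "angular": [0, 0, 0]}, {"grip": 0, "xyz": [0, 0, 0], "angular": [0, 0, 0]}, {"grip": 0, "xyz": [0, 0, 0], "angular": [0, 0, 0]}, {"grip": 0, "xyz": [0, 0, 0], "angular": [0, 0, 0]}, {"grip": 0, "xyz": [0, 0, 0], "angular": [0, 0, 0]}, {"grip": 0, "xyz": [0, 0, 0], "angular": [0, 0, 0]}]'

```text
time_s: 2.8
tcp_pos: [0.4696, 0.3628, 0.0811]
ee_rot: [[0.933, 0.36, 0.001], [0.36, -0.933, 0.001], [0.002, -0.001, -1.0]]
wrist_force: [-2.3, 2.4, 3.7]
gripper_width: 0.272
gripper_force: 30.0
```

The jaws closed to 23.7 mm with 30 N on the pads, so the head is gripped. Lifting.

Emit:
move_arm --series '[{"grip": 0, "xyz": [0, 0, -10], "angular": [0, 0, 0]}, {"grip": 0, "xyz": [0, 0, -25], "angular": [0, 0, 0]}, {"grip": 0, "xyz": [0, 0, -45], "angular": [0, 0, 0]}, {"grip": 0, "xyz": [0, 0, -70], "angular": [0, 0, 0]}, {"grip": 0, "xyz": [0, 0, -100], "angular": [0, 0, 0]}, {"grip": 0, "xyz": [0, 0, -130], "angular": [0, 0, 0]}, {"grip": 0, "xyz": [0, 0, -150], "angular": [0, 0, 0]}, {"grip": 0, "xyz": [0, 0, -150], "angular": [0, 0, 0]}, {"grip": 0, "xyz": [0, 0, -150], "angular": [0, 0, 0]}]'

```text
time_s: 3.7
tcp_pos: [0.4686, 0.3611, 0.2297]
ee_rot: [[0.933, 0.359, -0.002], [0.359, -0.933, -0.001], [-0.002, 0.001, -1.0]]
wrist_force: [-0.4, 0.3, -2.3]
gripper_width: 0.275
gripper_force: 30.0
```

Run:
```python
from h import *
s=r.sense();print(s["gripper_width"],s["tcp_pos"],s["wrist_force"])
im=cv2.imread("pics/t0.png");cam=load("t0");g=cv2.GaussianBlur(cv2.cvtColor(im,cv2.COLOR_BGR2GRAY),(3,3),0)
# dark hole blob inside the insert
m=np.zeros_like(g);m[228:262,430:462]=cv2.inRange(g,0,70)[228:262,430:462]
n,l,st,ce=cv2.connectedComponentsWithStats(m)
for i in range(1,n):
    if st[i,4]>8:print(st[i],ce[i],ray(cam,*ce[i],.045))
go([.53,-.04,.24],-68.9)
cv2.imwrite("pics/c3.png",cv2.convertScaleAbs(cv2.resize(im[200:290,395:500],None,fx=6,fy=6,interpolation=cv2.INTER_CUBIC),alpha=1.5))
```

```text
0.274936789592925 [0.46858306 0.36107675 0.22969138] [-0.38984012  0.33561698 -2.32457029]
[442 241   8   7  43] [445.72093023 244.06976744] [ 0.52267898 -0.04780355  0.045     ]
[430 261  10   1  10] [434.5 261. ] [ 0.48670595 -0.02262853  0.045     ]
xyz [-86.8 396.4  -9.9] ang [ 0.0007  0.002  -0.0008]
```

View pics/c3.png

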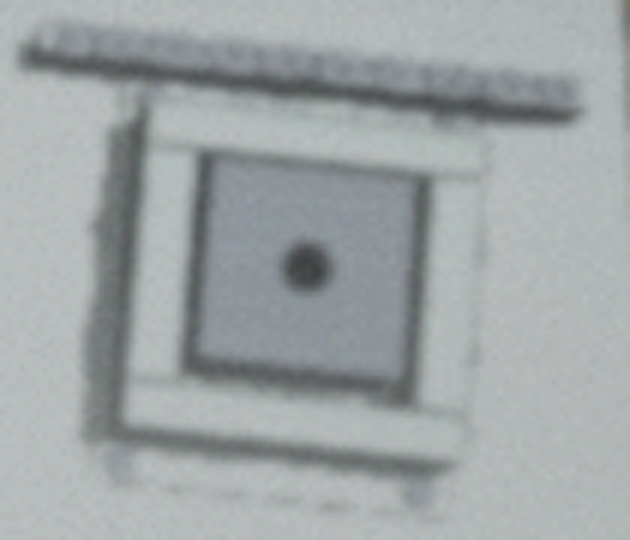

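The lift went well. The hole shows in the crop at (307,267), with a ray position near (0.522,-0.048). I'll move next to it for a close wrist look.

Run:
```python
from h import *
go([.475,-.066,.23],-68.9)
```

```text
xyz [-1.475e+02  4.009e+02  3.000e-01] ang [ 0.0007  0.002  -0.0008]
```

Emit:
move_arm --series '[{"grip": 0, "xyz": [-8, 20, 0], "angular": [0.0007, 0.002, 0]}, {"grip": 0, "xyz": [-22, 60, 0], "angular": [0.0007, 0.002, 0]}, {"grip": 0, "xyz": [-38, 105, 0], "angular": [0.0007, 0.002, 0]}, {"grip": 0, "xyz": [-55, 150, 0], "angular": [0.0007, 0.002, 0]}, {"grip": 0, "xyz": [-71, 195, 0], "angular": [0.0007, 0.002, 0]}, {"grip": 0, "xyz": [-88, 240, 0], "angular": [0.0007, 0.002, 0]}, {"grip": 0, "xyz": [-105, 285, 0], "angular": [0.0007, 0.002, 0]}, {"grip": 0, "xyz": [-121, 330, 0], "angular": [0.0007, 0.002, 0]}, {"grip": 0, "xyz": [-137, 372, 0], "angular": [0.0007, 0.002, 0]}, {"grip": 0, "xyz": [-147.5, 401, 0], "angular": [0.0007, 0.002, 0]}]'

```text
time_s: 4.7
tcp_pos: [0.4739, -0.0678, 0.2284]
ee_rot: [[0.934, 0.358, -0.003], [0.358, -0.934, 0.001], [-0.003, -0.002, -1.0]]
wrist_force: [0.1, 0.8, -0.5]
gripper_width: 0.273
gripper_force: 30.0
```

Emit:
move_arm --series '[{"grip": 0, "xyz": [0, 0, 0], "angular": [0, 0, 0]}, {"grip": 0, "xyz": [0, 0, 0], "angular": [0, 0, 0]}, {"grip": 0, "xyz": [0, 0, 0], "angular": [0, 0, 0]}, {"grip": 0, "xyz": [0, 0, 0], "angular": [0, 0, 0]}]'

```text
time_s: 5.1
tcp_pos: [0.4758, -0.0642, 0.23]
ee_rot: [[0.932, 0.361, 0.001], [0.361, -0.932, 0.001], [0.001, -0.001, -1.0]]
wrist_force: [-0.4, 0.7, -1.1]
gripper_width: 0.274
gripper_force: 30.0
```

Run:
```python
from h import *
im,*cam=cap("wrist","w2");cap("scene","s2")
s=r.sense();print(s["time_s"],s["tcp_pos"],s["ee_rot"].round(4).tolist(),s["wrist_force"],proj(cam,[.522,-.048,.045]))
S=cv2.imread("pics/s2.png");w=cv2.imread("pics/w2.png")
q=proj(load("s2"),[.49,-.06,.13]);x,y=int(q[0])-70,int(q[1])-55;print(x,y)
a=cv2.resize(S[y:y+150,x:x+100],(400,600),interpolation=cv2.INTER_CUBIC)
u,v=map(int,proj(cam,[.522,-.048,.045]));u-=65;v-=95;v=min(v,480-200);print(u,v)
b=cv2.resize(w[v:v+200,u:u+133],(400,600),interpolation=cv2.INTER_CUBIC)
cv2.imwrite("pics/c4.png",np.hstack([a,b]))
```

```text
5.2 [ 0.47597599 -0.06424203  0.23031787] [[0.9324, 0.3615, 0.0016], [0.3615, -0.9324, 0.0015], [0.002, -0.0008, -1.0]] [-0.4067114  -0.76352353 -1.37274142] [315.71259307 167.64909151]
310 220
250 72
```

View pics/c4.png

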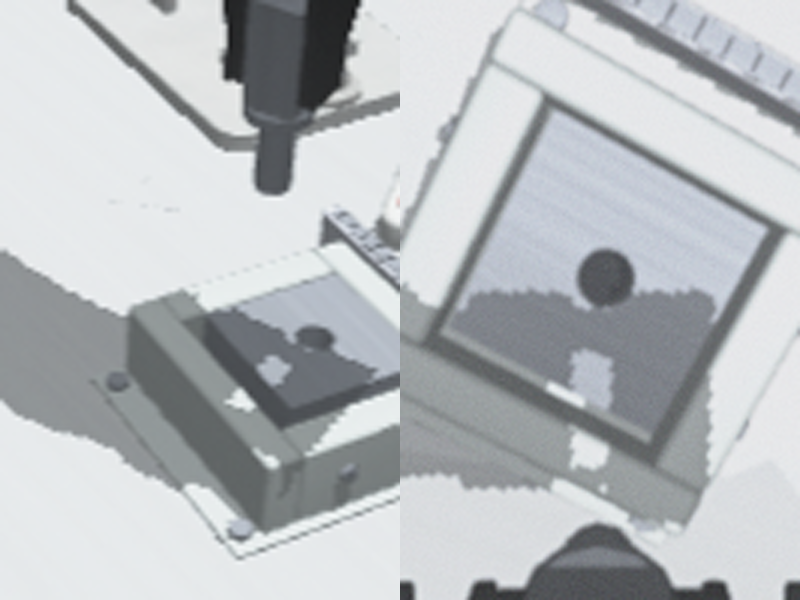

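Left (scene): the pin hangs upright in the jaws, its foot at about crop (272,187), image (378,266.7), and the hole at crop (316,336), image (389,304). Right (wrist): the hole is at crop (606,277), image (318.4,164.2). I'll turn these into positions and compare the foot with the TCP.

Run:
```python
from h import *
s=r.sense();w,t,c=load("w2"),load("t0"),load("s2")
hw=ray(w,318.2,164,.045);print("hole wrist",hw,"scene",ray(c,388.6,303.6,.045),"top [.5227 -.0478]")
tc=s["tcp_pos"];print("foot scene",ray(c,377.7,266.5,tc[2]-.072),"tcp",tc, "tcp axis foot proj",proj(c,[tc[0],tc[1],tc[2]-.072]))
go([.522,-.048,.14],-68.9)
```

```text
hole wrist [ 0.52590476 -0.0489389   0.045     ] scene [ 0.52676113 -0.04737319  0.045     ] top [.5227 -.0478]
foot scene [ 0.47391509 -0.06777789  0.15831787] tcp [ 0.47597599 -0.06424203  0.23031787] tcp axis foot proj [377.28711359 265.0562463 ]
xyz [48.6  1.6 90.4] ang [-0.0008 -0.002   0.0016]
```

Run:
```python
from h import *
go([.5255,-.0478,.135],-68.9)
```

```text
xyz [51.9  2.7 95.4] ang [-0.0008 -0.002   0.0016]
```

Emit:
move_arm --series '[{"grip": 0, "xyz": [20, 1, 20], "angular": [0, 0, 0]}, {"grip": 0, "xyz": [40, 2, 50], "angular": [0, 0, 0]}, {"grip": 0, "xyz": [52, 3, 75], "angular": [0, 0, 0]}, {"grip": 0, "xyz": [52, 3, 90], "angular": [0, 0, 0]}, {"grip": 0, "xyz": [52, 3, 95], "angular": [0, 0, 0]}, {"grip": 0, "xyz": [52, 3, 95], "angular": [0, 0, 0]}, {"grip": 0, "xyz": [52, 3, 95], "angular": [0, 0, 0]}, {"grip": 0, "xyz": [52, 3, 95], "angular": [0, 0, 0]}]'

```text
time_s: 6.0
tcp_pos: [0.5264, -0.0489, 0.1369]
ee_rot: [[0.933, 0.36, 0.005], [0.36, -0.933, 0.002], [0.005, -0.0, -1.0]]
wrist_force: [0.5, -0.5, -0.9]
gripper_width: 0.271
gripper_force: 30.0
```

Run:
```python
from h import *
im,*cam=cap("wrist","w3");cap("scene","s3");cap("top","t3")
s=r.sense();print(s["time_s"],s["tcp_pos"],s["ee_rot"].round(4).tolist(),s["wrist_force"])
S=cv2.imread("pics/s3.png");w=cv2.imread("pics/w3.png")
q=proj(load("s3"),[.5255,-.048,.06]);x,y=int(q[0])-33,int(q[1])-65;print(x,y)
a=cv2.resize(S[y:y+100,x:x+66],(400,600),interpolation=cv2.INTER_CUBIC)
u,v=proj(cam,[.5255,-.048,.06]).astype(int);u-=50;v=min(v-75,330);print(u,v)
b=cv2.resize(w[v:v+150,u:u+100],(400,600),interpolation=cv2.INTER_CUBIC)
cv2.imwrite("pics/c5.png",np.hstack([a,b]))
```

```text
6.15 [ 0.52605235 -0.04905857  0.13650339] [[0.933, 0.3599, 0.0037], [0.3599, -0.933, 0.0018], [0.0041, -0.0004, -1.0]] [-0.22554782 -0.13231976 -0.88429849]
355 232
261 180
```

View pics/c5.png

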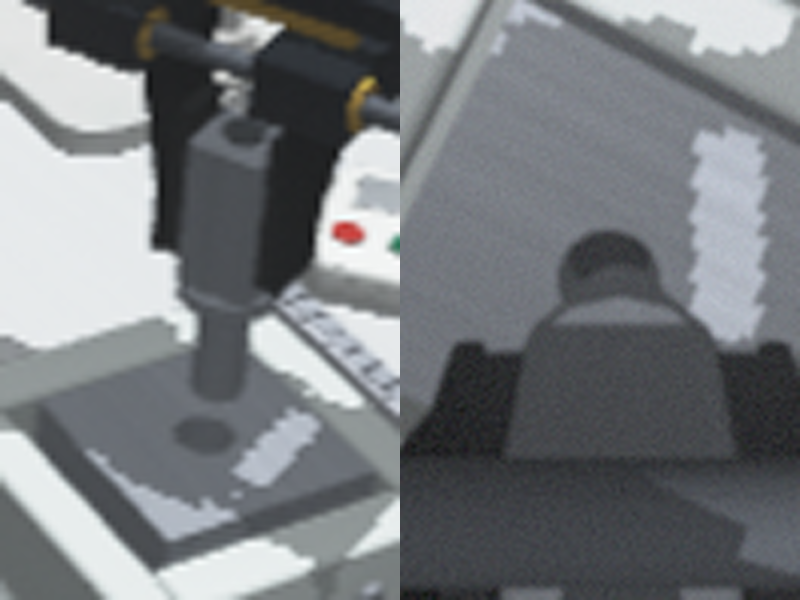

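Scene crop: the foot is centred at about (219,387), image (391.1,296.5), and the hole at (204.5,436), image (388.7,304.7). Wrist crop: the dark hole shows at (608,255), just ahead of the foot, and its left and right edges line up with the pin. Computing the offset.

Run:
```python
from h import *
c=load("s3");w=load("w3");s=r.sense();R=np.array(s["ee_rot"])
h=ray(c,388.7-.4,304.7-.4,.045)
for z in(.063,.0645,.066):
    f=ray(c,391.1-.4,296.5-.4,z);print(z,"foot",f,"hole-foot tool mm",(R.T@(h-f)*1000)[:2])
print("hole",h)
# wrist: hole arc: top edge & sides (crop 558..660 wide, top 231) 
k=np.array
for uv in((608,231),(558,275),(660,275)):
    u=261+(uv[0]-400)/4;v=180+uv[1]/4;p=ray(w,u-.4,v-.4,.045);print(uv,p,(R.T@(p-s["tcp_pos"])*1000)[:2])
```

```text
0.063 foot [ 0.52788574 -0.04948957  0.063     ] hole-foot tool mm [-2.44704472 -1.85934032]
0.0645 foot [ 0.5265161  -0.05088079  0.0645    ] hole-foot tool mm [-0.67464086 -2.6638214 ]
0.066 foot [ 0.52514646 -0.052272    0.066     ] hole-foot tool mm [ 1.09776301 -3.46830248]
hole [ 0.52499988 -0.04860271  0.045     ]
(608, 231) [ 0.53338331 -0.0456929   0.045     ] [ 7.67590848 -0.46740132]
(558, 275) [ 0.52283588 -0.04040615  0.045     ] [-0.26190732 -9.19598648]
(660, 275) [ 0.52924332 -0.05699371  0.045     ] [-0.25383801  8.58608972]
```

Emit:
move_arm --series '[{"grip": 0, "xyz": [-1.5, -1, 4], "angular": [0, 0, 0]}, {"grip": 0, "xyz": [-1.5, -1, 8], "angular": [0, 0, 0]}, {"grip": 0, "xyz": [-1.5, -1, 12], "angular": [0, 0, 0]}, {"grip": 0, "xyz": [-1.5, -1, 15], "angular": [0, 0, 0]}, {"grip": 0, "xyz": [-1.5, -1, 16], "angular": [0, 0, 0]}, {"grip": 0, "xyz": [-1.5, -1, 16.5], "angular": [0, 0, 0]}, {"grip": 0, "xyz": [-1.5, -1, 17], "angular": [0, 0, 0]}, {"grip": 0, "xyz": [-1.5, -1, 17], "angular": [0, 0, 0]}]'

```text
time_s: 6.95
tcp_pos: [0.5241, -0.0487, 0.1187]
ee_rot: [[0.933, 0.36, 0.002], [0.36, -0.933, 0.002], [0.003, -0.001, -1.0]]
wrist_force: [-1.2, -0.3, -1.1]
gripper_width: 0.268
gripper_force: 30.0
```

Emit:
move_arm --series '[{"grip": 0, "xyz": [0, 0, 0.5], "angular": [0, 0, 0]}, {"grip": 0, "xyz": [0, 0, 1], "angular": [0, 0, 0]}, {"grip": 0, "xyz": [0, 0, 1], "angular": [0, 0, 0]}]'

```text
time_s: 7.25
tcp_pos: [0.5242, -0.0486, 0.1179]
ee_rot: [[0.933, 0.36, 0.002], [0.36, -0.933, 0.001], [0.003, -0.0, -1.0]]
wrist_force: [0.1, 0.2, 0.3]
gripper_width: 0.272
gripper_force: 30.0
```

Emit:
move_arm --series '[{"grip": 0, "xyz": [0, 0, 0.5], "angular": [0, 0, 0]}, {"grip": 0, "xyz": [0, 0, 1], "angular": [0, 0, 0]}, {"grip": 0, "xyz": [0, 0, 1], "angular": [0, 0, 0]}]'

```text
time_s: 7.55
tcp_pos: [0.5245, -0.0484, 0.1166]
ee_rot: [[0.933, 0.36, 0.003], [0.36, -0.933, 0.002], [0.004, -0.001, -1.0]]
wrist_force: [1.2, 0.3, -0.4]
gripper_width: 0.272
gripper_force: 30.0
```

Emit:
move_arm --series '[{"grip": 0, "xyz": [0, 0, 0.5], "angular": [0, 0, 0]}, {"grip": 0, "xyz": [0, 0, 1], "angular": [0, 0, 0]}, {"grip": 0, "xyz": [0, 0, 1], "angular": [0, 0, 0]}]'

```text
time_s: 7.85
tcp_pos: [0.5245, -0.0484, 0.1156]
ee_rot: [[0.933, 0.36, 0.003], [0.36, -0.933, 0.002], [0.004, -0.001, -1.0]]
wrist_force: [1.4, 2.1, -0.8]
gripper_width: 0.274
gripper_force: 30.0
```

Emit:
move_arm --series '[{"grip": 0, "xyz": [0, 0, 0.5], "angular": [0, 0, 0]}, {"grip": 0, "xyz": [0, 0, 1], "angular": [0, 0, 0]}, {"grip": 0, "xyz": [0, 0, 1], "angular": [0, 0, 0]}]'

```text
time_s: 8.15
tcp_pos: [0.5245, -0.0484, 0.1147]
ee_rot: [[0.933, 0.36, 0.003], [0.36, -0.933, 0.002], [0.004, -0.001, -1.0]]
wrist_force: [1.7, 2.9, -0.4]
gripper_width: 0.272
gripper_force: 30.0
```

There is no vertical force with the foot about 3 mm below the face, only a slight side force, so it is in the hole and touching the wall. I'll ease it off that wall while descending.

Emit:
move_arm --series '[{"grip": 0, "xyz": [0.3, -0.3, 0.5], "angular": [0, 0, 0]}, {"grip": 0, "xyz": [0.5, -0.4, 1], "angular": [0, 0, 0]}, {"grip": 0, "xyz": [0.5, -0.4, 1.5], "angular": [0, 0, 0]}, {"grip": 0, "xyz": [0.5, -0.4, 2], "angular": [0, 0, 0]}, {"grip": 0, "xyz": [0.5, -0.4, 2], "angular": [0, 0, 0]}]'

```text
time_s: 8.65
tcp_pos: [0.5244, -0.0481, 0.1125]
ee_rot: [[0.933, 0.36, 0.002], [0.36, -0.933, 0.001], [0.002, -0.001, -1.0]]
wrist_force: [1.6, 2.4, -0.5]
gripper_width: 0.273
gripper_force: 30.0
```

Emit:
move_arm --series '[{"grip": 0, "xyz": [0, 0, 0.7], "angular": [0, 0, 0]}, {"grip": 0, "xyz": [0, 0, 1.4], "angular": [0, 0, 0]}, {"grip": 0, "xyz": [0, 0, 2], "angular": [0, 0, 0]}, {"grip": 0, "xyz": [0, 0, 2], "angular": [0, 0, 0]}]'

```text
time_s: 9.05
tcp_pos: [0.5244, -0.0481, 0.1105]
ee_rot: [[0.933, 0.36, 0.002], [0.36, -0.933, 0.002], [0.002, -0.001, -1.0]]
wrist_force: [2.0, 1.7, -0.3]
gripper_width: 0.276
gripper_force: 30.0
```

Emit:
move_arm --series '[{"grip": 0, "xyz": [0.3, -0.1, 1], "angular": [0, 0, 0]}, {"grip": 0, "xyz": [0.6, -0.2, 2], "angular": [0, 0, 0]}, {"grip": 0, "xyz": [0.6, -0.2, 3], "angular": [0, 0, 0]}, {"grip": 0, "xyz": [0.6, -0.2, 4], "angular": [0, 0, 0]}, {"grip": 0, "xyz": [0.6, -0.2, 4], "angular": [0, 0, 0]}]'

```text
time_s: 9.55
tcp_pos: [0.5244, -0.0479, 0.1062]
ee_rot: [[0.933, 0.36, 0.001], [0.36, -0.933, 0.001], [0.001, -0.001, -1.0]]
wrist_force: [1.4, 0.1, -1.3]
gripper_width: 0.276
gripper_force: 30.0
```

Emit:
move_arm --series '[{"grip": 0, "xyz": [0, 0, 1], "angular": [0, 0, 0]}, {"grip": 0, "xyz": [0, 0, 2], "angular": [0, 0, 0]}, {"grip": 0, "xyz": [0, 0, 3], "angular": [0, 0, 0]}, {"grip": 0, "xyz": [0, 0, 4], "angular": [0, 0, 0]}, {"grip": 0, "xyz": [0, 0, 4], "angular": [0, 0, 0]}]'

```text
time_s: 10.05
tcp_pos: [0.5245, -0.0478, 0.1023]
ee_rot: [[0.933, 0.36, 0.001], [0.36, -0.933, 0.001], [0.001, -0.001, -1.0]]
wrist_force: [0.0, 0.3, -0.9]
gripper_width: 0.272
gripper_force: 30.0
```

The foot is about 15 mm down with the side force gone. Next comes the plug, pressing in small steps.

Emit:
move_arm --series '[{"grip": 0, "xyz": [0, 0, 1], "angular": [0, 0, 0]}, {"grip": 0, "xyz": [0, 0, 2], "angular": [0, 0, 0]}, {"grip": 0, "xyz": [0, 0, 3], "angular": [0, 0, 0]}, {"grip": 0, "xyz": [0, 0, 4], "angular": [0, 0, 0]}, {"grip": 0, "xyz": [0, 0, 4], "angular": [0, 0, 0]}]'

```text
time_s: 10.55
tcp_pos: [0.5248, -0.0477, 0.0994]
ee_rot: [[0.933, 0.36, 0.002], [0.36, -0.933, 0.001], [0.002, -0.001, -1.0]]
wrist_force: [-2.6, -0.4, 5.0]
gripper_width: 0.276
gripper_force: 30.0
```

Emit:
move_arm --series '[{"grip": 0, "xyz": [0, 0, 0.7], "angular": [0, 0, 0]}, {"grip": 0, "xyz": [0, 0, 1.4], "angular": [0, 0, 0]}, {"grip": 0, "xyz": [0, 0, 2], "angular": [0, 0, 0]}, {"grip": 0, "xyz": [0, 0, 2], "angular": [0, 0, 0]}]'

```text
time_s: 10.95
tcp_pos: [0.5248, -0.0477, 0.0975]
ee_rot: [[0.933, 0.36, 0.002], [0.36, -0.933, 0.001], [0.002, -0.0, -1.0]]
wrist_force: [-2.8, 0.8, 6.5]
gripper_width: 0.271
gripper_force: 30.0
```

Emit:
move_arm --series '[{"grip": 0, "xyz": [0, 0, 0.7], "angular": [0, 0, 0]}, {"grip": 0, "xyz": [0, 0, 1.4], "angular": [0, 0, 0]}, {"grip": 0, "xyz": [0, 0, 2], "angular": [0, 0, 0]}, {"grip": 0, "xyz": [0, 0, 2], "angular": [0, 0, 0]}]'

```text
time_s: 11.35
tcp_pos: [0.5248, -0.0477, 0.0955]
ee_rot: [[0.933, 0.36, 0.002], [0.36, -0.933, 0.001], [0.002, -0.0, -1.0]]
wrist_force: [-3.3, 0.3, 6.5]
gripper_width: 0.273
gripper_force: 30.0
```

Plug contact came at the expected height, with about 7.5 N. I'll keep pressing and trim the sideways push a little.

Emit:
move_arm --series '[{"grip": 0, "xyz": [-0.2, 0, 0.7], "angular": [0, 0, 0]}, {"grip": 0, "xyz": [-0.4, 0, 1.4], "angular": [0, 0, 0]}, {"grip": 0, "xyz": [-0.4, 0, 2.1], "angular": [0, 0, 0]}, {"grip": 0, "xyz": [-0.4, 0, 2.8], "angular": [0, 0, 0]}, {"grip": 0, "xyz": [-0.4, 0, 3.5], "angular": [0, 0, 0]}, {"grip": 0, "xyz": [-0.4, 0, 4], "angular": [0, 0, 0]}, {"grip": 0, "xyz": [-0.4, 0, 4], "angular": [0, 0, 0]}]'

```text
time_s: 12.05
tcp_pos: [0.5247, -0.0477, 0.0917]
ee_rot: [[0.933, 0.36, 0.003], [0.36, -0.933, 0.001], [0.003, -0.0, -1.0]]
wrist_force: [-1.3, 1.7, 6.8]
gripper_width: 0.276
gripper_force: 30.0
```

Emit:
move_arm --series '[{"grip": 0, "xyz": [0, 0, 0.7], "angular": [0, 0, 0]}, {"grip": 0, "xyz": [0, 0, 1.4], "angular": [0, 0, 0]}, {"grip": 0, "xyz": [0, 0, 2.1], "angular": [0, 0, 0]}, {"grip": 0, "xyz": [0, 0, 2.8], "angular": [0, 0, 0]}, {"grip": 0, "xyz": [0, 0, 3.5], "angular": [0, 0, 0]}, {"grip": 0, "xyz": [0, 0, 3.5], "angular": [0, 0, 0]}]'

```text
time_s: 12.65
tcp_pos: [0.5247, -0.0477, 0.0881]
ee_rot: [[0.933, 0.36, 0.003], [0.36, -0.933, 0.001], [0.003, -0.0, -1.0]]
wrist_force: [-1.9, 1.5, 6.0]
gripper_width: 0.273
gripper_force: 30.0
```

Emit:
move_arm --series '[{"grip": 0, "xyz": [0, 0, 0.5], "angular": [0, 0, 0]}, {"grip": 0, "xyz": [0, 0, 1], "angular": [0, 0, 0]}, {"grip": 0, "xyz": [0, 0, 1.5], "angular": [0, 0, 0]}, {"grip": 0, "xyz": [0, 0, 1.5], "angular": [0, 0, 0]}]'

```text
time_s: 13.05
tcp_pos: [0.5247, -0.0477, 0.0866]
ee_rot: [[0.933, 0.36, 0.002], [0.36, -0.933, 0.001], [0.003, -0.0, -1.0]]
wrist_force: [-1.8, 2.1, 5.9]
gripper_width: 0.277
gripper_force: 30.0
```

Only a few millimetres remain. I'll go in 0.5 mm steps until the force rises at the collar.

Emit:
move_arm --series '[{"grip": 0, "xyz": [0, 0, 0.5], "angular": [0, 0, 0]}, {"grip": 0, "xyz": [0, 0, 1], "angular": [0, 0, 0]}, {"grip": 0, "xyz": [0, 0, 1], "angular": [0, 0, 0]}]'

```text
time_s: 13.35
tcp_pos: [0.5247, -0.0477, 0.0856]
ee_rot: [[0.933, 0.36, 0.003], [0.36, -0.933, 0.001], [0.003, -0.0, -1.0]]
wrist_force: [-1.9, 1.0, 6.0]
gripper_width: 0.272
gripper_force: 30.0
```

Emit:
move_arm --series '[{"grip": 0, "xyz": [0, 0, 0.5], "angular": [0, 0, 0]}, {"grip": 0, "xyz": [0, 0, 0.9], "angular": [0, 0, 0]}, {"grip": 0, "xyz": [0, 0, 0.9], "angular": [0, 0, 0]}]'

```text
time_s: 13.65
tcp_pos: [0.5247, -0.0477, 0.0848]
ee_rot: [[0.933, 0.36, 0.003], [0.36, -0.933, 0.001], [0.003, -0.0, -1.0]]
wrist_force: [-1.7, 1.4, 6.6]
gripper_width: 0.275
gripper_force: 30.0
```

Emit:
move_arm --series '[{"grip": 0, "xyz": [0, 0, 0.3], "angular": [0, 0, 0]}, {"grip": 0, "xyz": [0, 0, 0.6], "angular": [0, 0, 0]}, {"grip": 0, "xyz": [0, 0, 0.6], "angular": [0, 0, 0]}]'

```text
time_s: 13.95
tcp_pos: [0.5247, -0.0477, 0.0842]
ee_rot: [[0.933, 0.36, 0.002], [0.36, -0.933, 0.001], [0.003, -0.0, -1.0]]
wrist_force: [-2.6, 1.1, 5.6]
gripper_width: 0.27
gripper_force: 30.0
```

Emit:
move_arm --series '[{"grip": 0, "xyz": [0, 0, 0.3], "angular": [0, 0, 0]}, {"grip": 0, "xyz": [0, 0, 0.5], "angular": [0, 0, 0]}, {"grip": 0, "xyz": [0, 0, 0.5], "angular": [0, 0, 0]}]'

```text
time_s: 14.25
tcp_pos: [0.5247, -0.0477, 0.084]
ee_rot: [[0.933, 0.36, 0.003], [0.36, -0.933, 0.001], [0.003, -0.0, -1.0]]
wrist_force: [-3.1, 1.0, 8.0]
gripper_width: 0.271
gripper_force: 30.0
```

Emit:
move_arm --series '[{"grip": 0, "xyz": [0, 0, 0.3], "angular": [0, 0, 0]}, {"grip": 0, "xyz": [0, 0, 0.5], "angular": [0, 0, 0]}, {"grip": 0, "xyz": [0, 0, 0.5], "angular": [0, 0, 0]}]'

```text
time_s: 14.55
tcp_pos: [0.5248, -0.0477, 0.084]
ee_rot: [[0.933, 0.361, 0.003], [0.361, -0.933, 0.001], [0.003, -0.0, -1.0]]
wrist_force: [-4.1, 1.9, 12.0]
gripper_width: 0.274
gripper_force: 30.0
```

The TCP has stopped at 0.084 while the force climbs to about 13 N, so the collar is seated. I'll unload, open and retreat.

Emit:
move_arm --series '[{"grip": 0, "xyz": [-0.3, 0, -0.8], "angular": [0, 0, 0]}, {"grip": 0.6, "xyz": [-0.3, 0, -0.8], "angular": [0, 0, 0]}, {"grip": 0.6, "xyz": [-0.3, 0, -0.8], "angular": [0, 0, 0]}, {"grip": 0.6, "xyz": [-0.3, 0, -0.8], "angular": [0, 0, 0]}, {"grip": 0.6, "xyz": [-0.3, 0, -0.8], "angular": [0, 0, 0]}, {"grip": 0.6, "xyz": [-0.3, 0, -10], "angular": [0, 0, 0]}, {"grip": 0.6, "xyz": [-0.3, 0, -30], "angular": [0, 0, 0]}, {"grip": 0.6, "xyz": [-0.3, 0, -60], "angular": [0, 0, 0]}, {"grip": 0.6, "xyz": [-0.3, 0, -100], "angular": [0, 0, 0]}, {"grip": 0.6, "xyz": [-0.3, 0, -130], "angular": [0, 0, 0]}]'

```text
time_s: 15.55
tcp_pos: [0.5246, -0.0482, 0.2152]
ee_rot: [[0.933, 0.36, 0.005], [0.36, -0.933, 0.001], [0.005, 0.0, -1.0]]
wrist_force: [0.2, 0.5, -0.3]
gripper_width: 0.599
gripper_force: 0.0
```

Run:
```python
from h import *
im,*cam=cap("scene","s5");s=r.sense();print(s["time_s"],s["tcp_pos"],s["gripper_width"],s["wrist_force"])
S=cv2.imread("pics/s5.png")
cv2.imwrite("pics/c6.png",cv2.resize(S[220:360,320:470],None,fx=4,fy=4,interpolation=cv2.INTER_CUBIC))
h=np.array([.525,-.0478])
print("expected head top",proj(cam,[*h,.101])-[320,220],"collar centre top",proj(cam,[*h,.051])-[320,220],"x4 for crop")
```

```text
15.6 [ 0.52733166 -0.04821057  0.22033365] 0.6016915037863119 [ 1.17326074 -0.43908742  4.33250802]
expected head top [70.65998705 58.90991155] collar centre top [68.28425831 81.44264647] x4 for crop
```

View pics/c6.png

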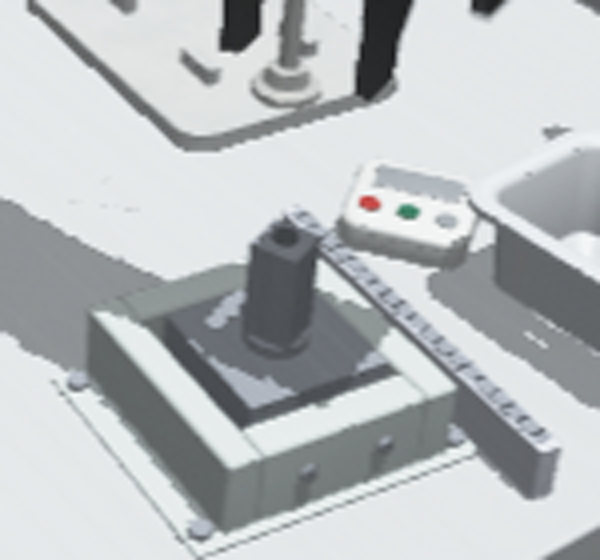

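The pin stands upright with its collar down on the insert. Its head top is at crop (284,236), where the home height predicts (283,236). The jaws are open and clear above it, so I'll hand the job in.

```bash
python3 -c "
from station import r
print(r.finish_job())"
```

```text
the job is handed in; nothing more can be done
None
```

The stop pin is pressed home in the block's blind hole, its collar down on the insert, and the job is handed in; the reported forces peaked at about 13 N, and nothing else was knowingly touched.

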